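Turn the long tube block over out of its foam

TASK

Two aluminium tube blocks with T-handles lie wells-down in white foam trays. Take the long block (80 mm body, not the 50 mm one) by its swivelling T-handle, lift that end first so that it tilts out of the foam, and turn it over so that it lies flat, wells up, in the middle of the grey plate, keeping hold of the handle until it is down. Leave the short block and the jar where they are.

Things in the scene. Friction and masses are not known exactly. Their poses are not given: they have to be found in the camera images.
- long_center (a point): Centre of the body of the long aluminium block, the one to turn over: body 80 x 56 x 30 mm (its x, y, z), about 370 g with its handle. It starts with its wells (a grid of dark round holes) facing down: z points out of the plain face, up at the start, and must point down at the end. -x points to its T-handle. The body stands 8 mm above the foam walls, in a cutout 2 mm larger on each side.
- long_bar (a point): Middle of the long block's T-handle: a round cross bar 12 mm thick, along y, 44 mm long between flat ends, free to swivel about its own axis on the 10 mm stem. It lies 76 mm from the body's centre, 10 mm from the wells face, 20 mm from the plain face; at the start 32 mm above bare table. Gripped from above by its two ends, it lets the block swing down and hang freely as it is raised.
- long_far (a point): Middle of the long block's far lower edge (end away from the handle, wells face), 116 mm along x from the bar. To lay the hanging block over, stand its far end on the plate and bring the bar round and down on the plain face's side.
- foam_long_pocket (a point): Centre of the cutout floor in the fixed foam tray of the long block, 22 mm above the table. Tray 124 x 120 mm (x, y), walls 44 mm high above the table; the lip under the handle is only 36 mm high with a gap for the stem. The handle sticks out over the table at the tray's -x end. z up.
- plate_top (a point): Centre of the top of the fixed plain grey plate, 170 x 130 mm (x, y), top 6 mm above the table. z up.
- short_center (a point): Centre of the body of the short block, not to be moved: body 50 x 56 x 30 mm, the same swivelling T-handle on a longer stem (bar 76 mm from the body's centre), in a foam tray of the same outer size.
- jar: Loose clear plastic jar with white cap, 70 mm diameter, 100 mm high. Origin at the centre of its underside.
There are look-alikes about, which are no part of the job. What is shaped like the part that bears long_center but yellow is not meant.

How it is judged (in metres and radians):
On the way, in this order (a step that is already met when the one before it is completed fails the run):
1. The handle end is lifted first: the long block is tilted by more than 20 degrees while its far lower edge is still in the foam cutout (within 60 mm of the middle of its floor) (angle between long_center's own z axis and vertical between 0.35 and 1.6 rad and distance between long_far and foam_long_pocket below 0.06 m), for 0.1 s.
2. The long block, still held by the fingers, is laid wells up within 20 degrees over the grey plate (angle between long_center's own z axis and vertical above 2.79 rad and horizontal distance between long_center and plate_top below 0.05 m and z of long_center in the frame of plate_top below 0.045 m and contact force between the fingers and long above 0.5 N), for 0.1 s.
At the end, for the whole second after the job is handed in: The long block lies flat and still on the grey plate with its wells up (within 8 degrees), its centre within 30 mm of the plate's centre and 10 to 20 mm above its top, released; the short block is within 15 mm and the jar within 20 mm of where they started (angle between long_center's own z axis and vertical above 3 rad and horizontal distance between long_center and plate_top below 0.03 m and z of long_center in the frame of plate_top between 0.01 and 0.02 m and linear speed of long below 0.02 m/s and contact force between the fingers and long below 0.1 N and distance of short_center from where it was at the start of the episode below 0.015 m and distance of jar from where it was at the start of the episode below 0.02 m); the robot touches nothing.
It fails at once if the short block is moved by more than 15 mm (distance of short_center from where it was at the start of the episode above 0.015 m).
It fails at once if the jar is moved by more than 20 mm (distance of jar from where it was at the start of the episode above 0.02 m).
It also fails if it takes over 51 s, if anything falls off the work surface, if the arm or the gripper's body presses on something with over 40 N, if the wrist force passes 120 N, or if a joint passes its speed limit or range.

ROBOT

A 6-joint arm with a two-finger parallel gripper is mounted at the origin on the work surface. World frame = base frame: x ahead of the robot, y to its left, z up, the work surface at z = 0. Lengths are in m, angles in degrees, forces in N, time in s.
With the tool pointing down it reaches from about 0.375 to 0.9 m from the base axis. Payload 3.1 kg.
Tool frame: the origin (TCP) lies on the centre line of the jaws, within the pads' length; the fingertips stand 8 mm ahead of it and the grasp point (between the pads) lies 11 mm behind it; z points along the fingers, y is the direction in which the jaws open and shut (so a half turn about z gives the same grasp; the last joint's range is limited). The gripper opens to 87 mm and grips with 3 to 60 N. Pads are 19 mm wide; open, the fingers measure 117 mm over their backs; the gripper's body (75 mm by 190 mm) begins 51 mm behind the grasp point.
Start: joints at [59.903, 30.224, 82.088, -0, 67.689, -10.227], TCP at [0.212, 0.588, 0.231] pointing down, gripper open.
Joint ranges: [-176.69, 176.69], [-43.24, 126.21], [12.49, 139.97], [-82, 262], [0, 151.66], [-163.58, 163.58]. Speed limits (degrees/s): [159.86, 159.86, 180, 180, 180, 180].

INTERFACE

Orientations are given as a 3x3 rotation matrix whose columns are the frame's x, y, z axes.
In Python, from rig import * gives the robot as it stands. The module is installed in compiled form; this text tells all that it offers.
- The arm moves only by the tool arm_command, never from a script. Its argument "commands" is a list of rows, each an object with "translation": the shift along the tool's x, y, z scaled (see below), a list of three; "dr": the turn, a rotation vector about the tool's x, y, z scaled (see below), a list of three; "jaw": the closure, from 0 (fully open) to 1 (shut). In form: [{"translation": [x, y, z], "dr": [ax, ay, az], "jaw": jaw}, ...]. A call has 1 to 12 rows; each row shifts and turns the commanded pose from where the row before left it, along the tool's axes as they then stand; what a row does not reach is not made up. The controller multiplies each number of a shift by 25 mm and each number of a turn by 6 degrees. A row lasts 1/12 s, in which the tool goes at most 41.7 mm and 7.16 degrees, less where a joint would pass 70% of its speed; a pose out of reach is approached as far as the arm can. A call with a number of a shift or a turn outside -1 to 1 is refused whole. A call with a gripper value outside its range is refused whole. The fingers move at their own pace and stop on an object; the grip force is fixed at half the most. Time passes only in rows, so rows that do not move let the fingers close. It gives the time, the measured TCP pose, the force and the opening at its end, in the units of the state.
- read_state(): the state, without advancing time (a new reading comes with each control period).
- capture(name): name is "scene" or "top" or "wrist"; returns (picture, depth): 400x640x3 uint8, red, green, blue; 400x640 float32, m along the optical axis (not along the pixel's ray), 0 where there is no reading.
- camera_model(name): a dict with "intrinsics" (3x3 intrinsics, pixels), "k1" (the pictures are not rectified: a ray, as slopes to the right and down, at radius r is drawn at 1 + k1 r^2 times it, then the intrinsics apply), "pose" (4x4, takes a point from camera to world coordinates); the wrist camera has in their place "mount" (4x4, takes a point from camera to tool coordinates, whose origin is the TCP and whose axes are the flange's). Camera axes: x right, y down, z forward; pixel columns grow to the right and rows downward; lengths in m; the calibration is good to about 2 mm. A picture is of the moment at which its call begins: read the wrist's pose just before it. camera_model takes no time and is no camera call.
- hand_in(): hands the job in, once; it reports no verdict.
The state is a dict: "time_s": time; "joint_positions": joint angles; "qvel": joint speeds; "tau": joint torques, N m; "position": TCP position; "tcp_rot": TCP orientation; "force": force on the tool from outside, world axes, zero at the start; "moment": the same for the moment, N m; "opening": opening from 0.0 (shut) to 1.0 (fully open).
Only numpy, scipy, OpenCV 4.12 (cv2) and the standard library are available. Lean on these libraries where they do the work, as an engineer would, in place of code of your own. Each camera call takes 0.05 s, during which the arm holds its last target.

## Working session

There is one attempt and no reset: what is moved stays moved. The work goes in short steps, Python scripts to look and compute and a tool call to move; the robot and the scene stay as the last step left them, time stands still between calls to the robot, and variables do not carry over. Pictures are saved under pics/ and viewed, and the job is handed in when it is done.

Besides the shell and the picture viewer there is one more tool, called after "Request:" in YAML: its name, and indented under it one key for each argument. arm_command: Moves the arm, as the interface text tells. Its arguments: {"type":"object","properties":{"commands":{"type":"array"}},"required":["commands"]}

```bash
mkdir -p pics; python3 - <<'E'
from rig import *
import cv2,numpy as np
s=read_state();print(s)
for n in ["scene","top","wrist"]:
    m=camera_model(n);print(n,{k:np.round(np.array(v),4).tolist() for k,v in m.items()})
    p,d=capture(n)
    cv2.imwrite(f"pics/{n}0.png",p[:,:,::-1]);np.save(f"{n}0.npy",d);np.save(f"{n}0p.npy",p)
E
```

```text
{'time_s': 0.0, 'joint_positions': array([ 5.99018014e+01,  3.02779949e+01,  8.21577300e+01,  1.29148380e-03,
        6.76881187e+01, -1.02269903e+01]), 'qvel': array([-0.0007123 , -0.10663377,  0.00786507, -0.02942568, -0.06384891,
       -0.01169793]), 'tau': array([ 8.57694681e-05, -4.40053153e+01, -1.76592869e+01,  6.33250899e-02,
        5.82872238e-02, -1.83686871e-04]), 'position': array([0.21203742, 0.58716588, 0.22957457]), 'tcp_rot': array([[-9.40455913e-01,  3.39913902e-01, -1.10198609e-03],
       [ 3.39915448e-01,  9.40454162e-01, -1.85958080e-03],
       [ 4.04270038e-04, -2.12343585e-03, -9.99997664e-01]]), 'force': array([ 0.91110112, -0.24888618, -0.07267547]), 'moment': array([ 0.01110829, -0.00121068,  0.00151037]), 'opening': 0.997264971553099}
scene {'intrinsics': [[455.9727, 0.0, 317.3918], [0.0, 455.9727, 193.6514], [0.0, 0.0, 1.0]], 'k1': -0.0322, 'pose': [[0.5133, 0.6721, -0.5336, 1.1265], [0.8581, -0.4101, 0.3089, -0.4263], [-0.0112, -0.6165, -0.7873, 0.9629], [0.0, 0.0, 0.0, 1.0]]}
top {'intrinsics': [[469.9243, 0.0, 317.2409], [0.0, 469.9243, 194.2651], [0.0, 0.0, 1.0]], 'k1': 0.0149, 'pose': [[0.0509, -0.9783, 0.2007, 0.2975], [-0.9987, -0.0492, 0.0136, -0.0651], [-0.0034, -0.2011, -0.9796, 1.1086], [0.0, 0.0, 0.0, 1.0]]}
wrist {'intrinsics': [[277.2369, 0.0, 318.8089], [0.0, 277.2369, 197.0186], [0.0, 0.0, 1.0]], 'k1': -0.0041, 'mount': [[-0.0004, -0.9586, -0.2847, 0.078], [1.0, -0.0003, -0.0004, 0.0003], [0.0003, -0.2847, 0.9586, -0.1533], [0.0, 0.0, 0.0, 1.0]]}
```

View pics/top0.png

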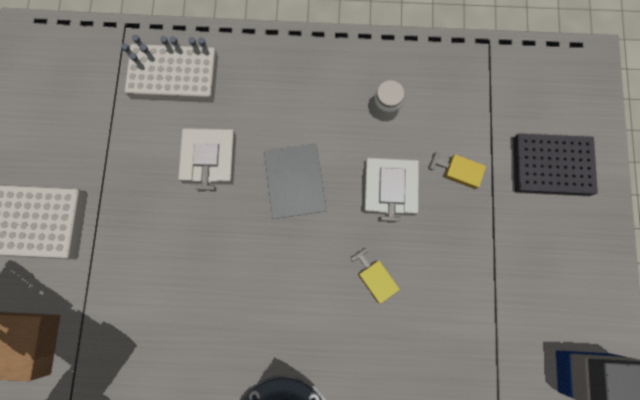

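View pics/scene0.png

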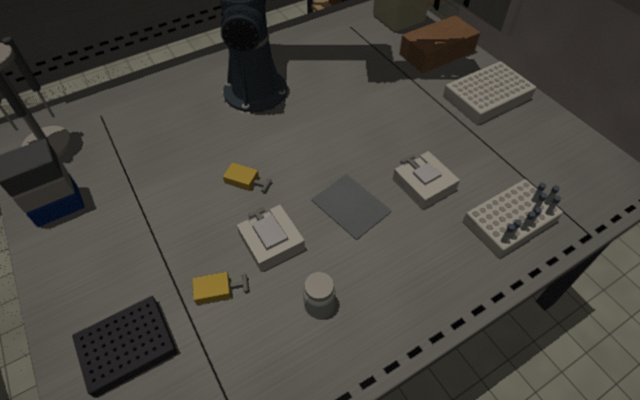

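View pics/wrist0.png

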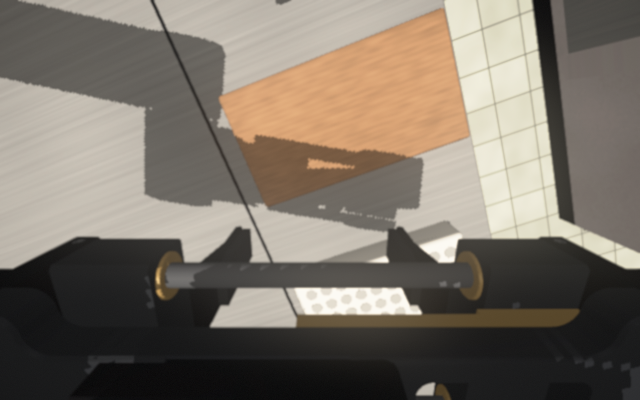

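The grey block at top(393,188) looks longer than the one at (205,155). The yellow ones at (466,171) and (380,281) are look-alikes. I'll enlarge and measure to confirm.

```bash
cat > h.py <<'E'
import numpy as np,cv2
from rig import *
def rays(n,uv,T=None):
    m=camera_model(n);K=np.array(m["intrinsics"]);k=m["k1"]
    uv=np.atleast_2d(np.array(uv,float))
    n2=cv2.undistortPoints(uv.reshape(-1,1,2),K,np.array([k,0,0,0.]))[:,0]
    d=np.c_[n2,np.ones(len(n2))]
    P=np.array(m["pose"]) if T is None else T@np.array(m["mount"])
    return P[:3,3],d@P[:3,:3].T
def onplane(n,uv,z,T=None):
    o,d=rays(n,uv,T); return o+d*((z-o[2])/d[:,2])[:,None]
def proj(n,X,T=None):
    m=camera_model(n);P=np.array(m["pose"]) if T is None else T@np.array(m["mount"])
    X=np.atleast_2d(X);c=(X-P[:3,3])@P[:3,:3];r=c[:,:2]/c[:,2:];r=r*(1+m["k1"]*(r**2).sum(1,keepdims=True))
    K=np.array(m["intrinsics"]);return r*[K[0,0],K[1,1]]+K[:2,2]
def wT(s):
    T=np.eye(4);T[:3,:3]=s["tcp_rot"];T[:3,3]=s["position"];return T
E
python3 - <<'E'
from h import *
a=cv2.imread("pics/top0.png");b=cv2.imread("pics/scene0.png")
c=[cv2.resize(x,(390,290),interpolation=cv2.INTER_CUBIC) for x in (a[150:230,345:440+12],a[120:200,155:262],b[190:280,220:320+21],b[130:220,360:481])]
cv2.imwrite("pics/crop0.png",np.vstack([np.hstack(c[:2]),np.hstack(c[2:])]))
E
```

```text
(no output)
```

View pics/crop0.png

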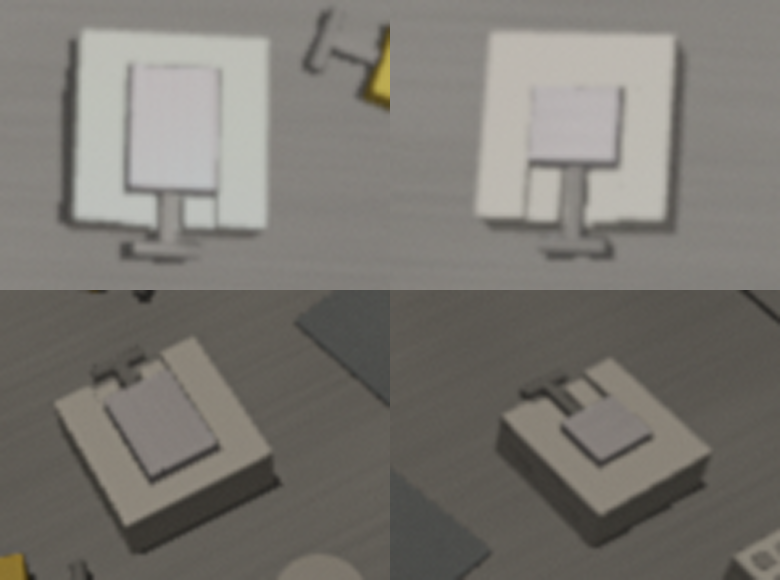

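The crop confirms it: the grey block on the left, at top(393,188), has an elongated 80x56 body. The other one, at (205,155), is nearly square and has a long stem. Next I'll measure the block, plate and jar.

```bash
cat > meas.py <<'E'
from h import *
a=cv2.imread("pics/top0.png").astype(int)
g=cv2.cvtColor(a.astype(np.uint8),cv2.COLOR_BGR2HSV)
p=np.load("top0p.npy").astype(int)
for (u,v) in [(393,188),(372,188),(205,155),(190,150),(295,180),(340,240)]: print((u,v),p[v,u],g[v,u])
def quad(mask,seed,z,n="top",T=None):
    k,l,st,c=cv2.connectedComponentsWithStats(mask.astype(np.uint8)*255,connectivity=4)
    m=(l==l[seed[1],seed[0]]).astype(np.uint8)
    cn=max(cv2.findContours(m,0,2)[0],key=cv2.contourArea)
    w=onplane(n,cn[:,0].astype(float),z,T)[:,:2]
    r=cv2.minAreaRect((w*1000).astype(np.float32)); return r,m.sum()
if __name__=="__main__":
    d=p.max(2)-p.min(2)
    G=p[:,:,1]-p[:,:,0]
    import sys
    E=0
    foam=(p.min(2)>170)
    for seed in [(372,188),(190,150)]: print("foam",quad(foam,seed,.044))
    pl=(np.abs(p-p[180,295]).max(2)<14)
    print("plate",quad(pl,(295,180),.006))
    for s in [(393,188),(205,155)]:
        b=(np.abs(p-p[s[1],s[0]]).max(2)<8); b=cv2.morphologyEx(b.astype(np.uint8),cv2.MORPH_OPEN,np.ones((3,3)))
        print("block",quad(b,s,.052))
E
python3 meas.py
```

```text
(393, 188) [189 188 188] [  0   1 189]
(372, 188) [189 192 185] [ 43   9 192]
(205, 155) [186 181 180] [  5   8 186]
(190, 150) [189 185 177] [ 20  16 189]
(295, 180) [126 128 127] [ 75   4 128]
(340, 240) [135 132 127] [ 19  15 135]
foam (((546.2137451171875, -221.61143493652344), (123.42825317382812, 117.33460998535156), 0.4827197194099426), np.uint64(2245))
foam (((599.062255859375, 217.15606689453125), (120.56217193603516, 115.42444610595703), 1.8789671659469604), np.uint64(1971))
plate (((552.632568359375, -38.5958251953125), (976.1817016601562, 1622.53955078125), 2.906759023666382), np.uint64(188700))
block (((545.8893432617188, -222.41644287109375), (74.09269714355469, 48.35783386230469), 1.3348146677017212), np.uint64(661))
block (((596.4981079101562, 214.97010803222656), (119.0178451538086, 114.31004333496094), 1.966854214668274), np.uint64(1901))
```

```bash
python3 - <<'E'
from h import *
p=np.load("top0p.npy").astype(int); ps=np.load("scene0p.npy").astype(int)
# plate: edge-preserving, use local threshold: texture-free + neutral color
f=cv2.bilateralFilter(p.astype(np.uint8),7,25,5).astype(int)
m=((f[:,:,0]-f[:,:,2])<3)&(f.max(2)<150)&(f.max(2)>100)
roi=np.zeros_like(m);roi[130:230,250:345]=1;m=(m&roi).astype(np.uint8)
m=cv2.morphologyEx(m,cv2.MORPH_OPEN,np.ones((5,5)))
cn=max(cv2.findContours(m,0,2)[0],key=cv2.contourArea)
w=onplane("top",cn[:,0].astype(float),.006)[:,:2]*1000
print("plate",cv2.minAreaRect(w.astype(np.float32)))
for n,c in [("top",[(264,151),(318,144),(326,211),(273,217)]),("scene",[(348,177),(391,208),(357,237),(312,206)])]:
    w=onplane(n,c,.006);print(n,np.round(w,3).tolist(),w.mean(0))
# bar ends, T by hand from crops: top-crop scale 107/390
for n,z,pts in [("top",.032,[(379,218.5),(398,218.5),(392,212)]),("scene",.032,[(248,217.5),(263.5,209)]),("top",.1,[(391,92)]),("scene",.052,[(247,222),(264,213),(288,236),(270,250)])]:
    w=onplane(n,pts,z);print(n,np.round(w,4).tolist(),w.mean(0))
cv2.imwrite("pics/bar.png",np.hstack([cv2.resize(p[195:230,370:420].astype(np.uint8)[:,:,::-1],(400,280),interpolation=2),cv2.resize(ps[200:235,235:285].astype(np.uint8)[:,:,::-1],(400,280),interpolation=2)]))
E
```

```text
plate ((555.781005859375, 7.015327453613281), (169.42042541503906, 130.61679077148438), 11.349684715270996)
top [[0.625, 0.086, 0.006], [0.649, -0.045, 0.006], [0.484, -0.073, 0.006], [0.463, 0.052, 0.006]] [0.55515063 0.00493662 0.006     ]
scene [[0.472, 0.051, 0.006], [0.618, 0.088, 0.006], [0.646, -0.037, 0.006], [0.506, -0.084, 0.006]] [0.56040746 0.00448435 0.006     ]
top [[0.4681, -0.1957, 0.032], [0.4703, -0.2396, 0.032], [0.4849, -0.2254, 0.032]] [ 0.47443097 -0.22024356  0.032     ]
scene [[0.4701, -0.2479, 0.032], [0.4667, -0.2028, 0.032]] [ 0.46841893 -0.22535121  0.032     ]
top [[0.7514, -0.2076, 0.1]] [ 0.75135995 -0.20762648  0.1       ]
scene [[0.495, -0.2596, 0.052], [0.4925, -0.2121, 0.052], [0.5821, -0.1937, 0.052], [0.5942, -0.2478, 0.052]] [ 0.54093968 -0.22828748  0.052     ]
```

View pics/bar.png

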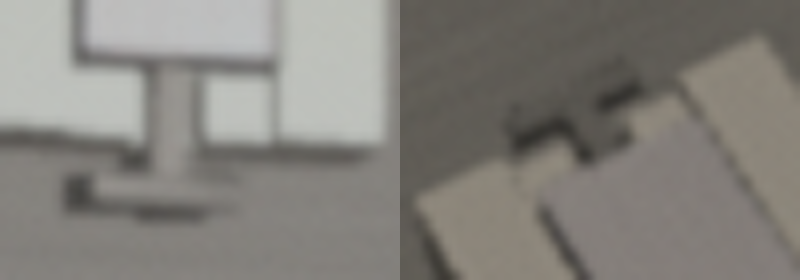

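Request:
arm_command:
  commands:
    - {"translation": [0,0,0],"dr": [0,0,-0.8625],"jaw": 0}
    - {"translation": [0,0,0],"dr": [0,0,-0.8625],"jaw": 0}
    - {"translation": [0,0,0],"dr": [0,0,-0.8625],"jaw": 0}
    - {"translation": [0,0,0],"dr": [0,0,-0.8625],"jaw": 0}
    - {"translation": [-1,-1,0],"dr": [0,0,0],"jaw": 0}
    - {"translation": [-1,-1,0],"dr": [0,0,0],"jaw": 0}
    - {"translation": [-1,-1,0],"dr": [0,0,0],"jaw": 0}
    - {"translation": [-1,-1,0],"dr": [0,0,0],"jaw": 0}
    - {"translation": [-1,-1,0],"dr": [0,0,0],"jaw": 0}
    - {"translation": [-1,-1,0],"dr": [0,0,0],"jaw": 0}
    - {"translation": [-1,-1,0],"dr": [0,0,0],"jaw": 0}
    - {"translation": [-1,-1,0],"dr": [0,0,0],"jaw": 0}

```text
time_s: 1.15
position: [0.4161, 0.3893, 0.2303]
tcp_rot: [[-1.0, -0.015, -0.0], [-0.015, 1.0, -0.0], [0.001, -0.0, -1.0]]
force: [0.2, 0.5, 0.8]
opening: 0.998
```

Request:
arm_command:
  commands:
    - {"translation": [-0.1,-1,0],"dr": [0,0,0],"jaw": 0}
    - {"translation": [-0.1,-1,0],"dr": [0,0,0],"jaw": 0}
    - {"translation": [-0.1,-1,0],"dr": [0,0,0],"jaw": 0}
    - {"translation": [-0.1,-1,0],"dr": [0,0,0],"jaw": 0}
    - {"translation": [-0.1,-1,0],"dr": [0,0,0],"jaw": 0}
    - {"translation": [-0.1,-1,0],"dr": [0,0,0],"jaw": 0}
    - {"translation": [-0.1,-1,0],"dr": [0,0,0],"jaw": 0}
    - {"translation": [-0.1,-1,0],"dr": [0,0,0],"jaw": 0}
    - {"translation": [-0.1,-1,0],"dr": [0,0,0],"jaw": 0}
    - {"translation": [-0.1,-1,0],"dr": [0,0,0],"jaw": 0}
    - {"translation": [-0.1,-1,0],"dr": [0,0,0],"jaw": 0}
    - {"translation": [-0.1,-1,0],"dr": [0,0,0],"jaw": 0}

```text
time_s: 2.15
position: [0.4494, 0.09, 0.2305]
tcp_rot: [[-1.0, -0.015, -0.0], [-0.015, 1.0, 0.0], [0.0, 0.0, -1.0]]
force: [0.6, 0.5, -1.0]
opening: 0.998
```

Request:
arm_command:
  commands:
    - {"translation": [-0.05,-1,0],"dr": [0,0,0],"jaw": 0}
    - {"translation": [-0.05,-1,0],"dr": [0,0,0],"jaw": 0}
    - {"translation": [-0.05,-1,0],"dr": [0,0,0],"jaw": 0}
    - {"translation": [-0.05,-1,0],"dr": [0,0,0],"jaw": 0}
    - {"translation": [-0.05,-1,0],"dr": [0,0,0],"jaw": 0}
    - {"translation": [-0.05,-1,0],"dr": [0,0,0],"jaw": 0}
    - {"translation": [-0.05,-1,0],"dr": [0,0,0],"jaw": 0}
    - {"translation": [-0.05,-1,0.3],"dr": [0,0,0],"jaw": 0}
    - {"translation": [-0.05,-1,0.5],"dr": [0,0,0],"jaw": 0}
    - {"translation": [-0.05,-1,0.5],"dr": [0,0,0],"jaw": 0}
    - {"translation": [0,-1,0.5],"dr": [0,0,0],"jaw": 0}
    - {"translation": [0,-1,0.5],"dr": [0,0,0],"jaw": 0}

```text
time_s: 3.15
position: [0.4663, -0.2098, 0.1724]
tcp_rot: [[-1.0, -0.014, -0.0], [-0.014, 1.0, 0.0], [0.0, 0.0, -1.0]]
force: [-0.5, 0.4, -0.2]
opening: 1.0
```

Request:
arm_command:
  commands:
    - {"translation": [0,-0.4,0.2],"dr": [0,0,0],"jaw": 0}
    - {"translation": [0,0,0],"dr": [0,0,0],"jaw": 0}
    - {"translation": [0,0,0],"dr": [0,0,0],"jaw": 0}

```text
time_s: 3.4
position: [0.4661, -0.218, 0.1678]
tcp_rot: [[-1.0, -0.013, -0.001], [-0.013, 1.0, 0.002], [0.001, 0.002, -1.0]]
force: [-0.2, -0.4, -0.0]
opening: 1.002
```

```bash
python3 - <<'E'
from h import *
s=read_state();print(s["position"],s["force"]);T=wT(s);np.save("T1.npy",T)
p,d=capture("wrist")
for X in [(.47,-.223,.032),(.47,-.201,.032),(.47,-.245,.032),(.546,-.222,.052)]: print(X,proj("wrist",X,T))
cv2.imwrite("pics/w1.png",p[:,:,::-1])
E
```

```text
[ 0.46613382 -0.21804726  0.16782464] [-0.193232   -0.36317199 -0.00779877]
(0.47, -0.223, 0.032) [[313.91631635 193.50691807]]
(0.47, -0.201, 0.032) [[334.20656636 193.74982518]]
(0.47, -0.245, 0.032) [[293.61135219 193.2639875 ]]
(0.546, -0.222, 0.052) [[314.00398417 265.42940043]]
```

View pics/w1.png

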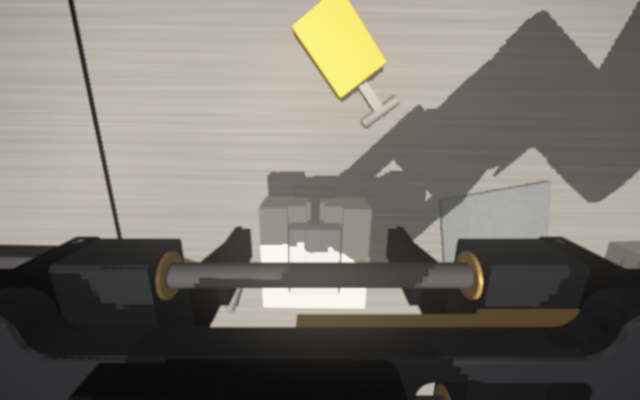

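```bash
python3 - <<'E'
from h import *
a=cv2.imread("pics/w1.png")[170:250,255:380]
a=cv2.convertScaleAbs(a,alpha=1.7)
cv2.imwrite("pics/w1c.png",cv2.resize(a,(750,480),interpolation=2))
E
```

```text
(no output)
```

View pics/w1c.png

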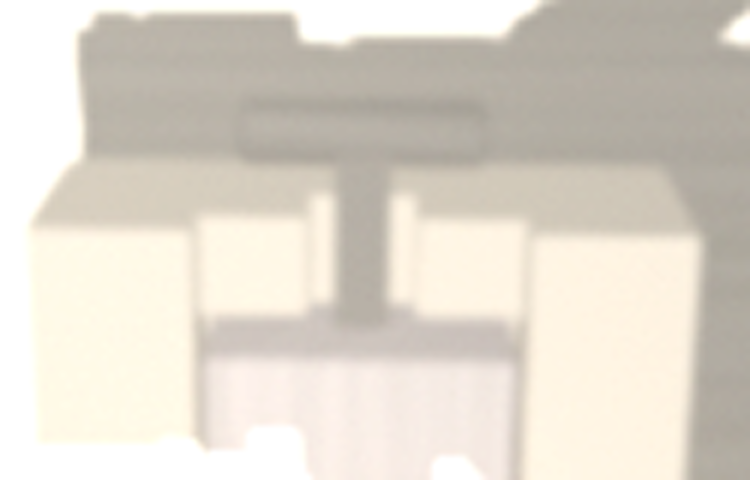

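The bar sits at wrist u 295–336, v≈192, which puts it at about (0.469, -0.2215). Descending now.

Request:
arm_command:
  commands:
    - {"translation": [-0.05,-0.14,0.8],"dr": [0,0,0],"jaw": 0}
    - {"translation": [0,0,0.8],"dr": [0,0,0],"jaw": 0}
    - {"translation": [0,0,0.8],"dr": [0,0,0],"jaw": 0}
    - {"translation": [0,0,0.8],"dr": [0,0,0],"jaw": 0}
    - {"translation": [0,0,0.8],"dr": [0,0,0],"jaw": 0}
    - {"translation": [0,0,0.8],"dr": [0,0,0],"jaw": 0}
    - {"translation": [0,0,0.4],"dr": [0,0,0],"jaw": 0}
    - {"translation": [0,0,0.3],"dr": [0,0,0],"jaw": 0}
    - {"translation": [0,0,0],"dr": [0,0,0],"jaw": 0}
    - {"translation": [0,0,0],"dr": [0,0,0],"jaw": 0}

```text
time_s: 4.28
position: [0.4683, -0.2218, 0.0311]
tcp_rot: [[-1.0, -0.015, 0.001], [-0.015, 1.0, -0.0], [-0.001, -0.0, -1.0]]
force: [-0.3, -0.1, -0.2]
opening: 1.005
```

```bash
python3 - <<'E'
from h import *
s=read_state();print(s["time_s"],s["position"],s["force"]);T=wT(s)
p,d=capture("wrist");print(proj("wrist",(.4685,-.2215,.032),T))
cv2.imwrite("pics/w2.png",cv2.resize(cv2.convertScaleAbs(p[100:320,180:460,::-1],alpha=1.3),(770,600)))
E
```

```text
4.2833 [ 0.46829935 -0.22177194  0.03109987] [-0.3253305  -0.05309701 -0.17111752]
[[319.1073215  248.90909096]]
```

View pics/w2.png

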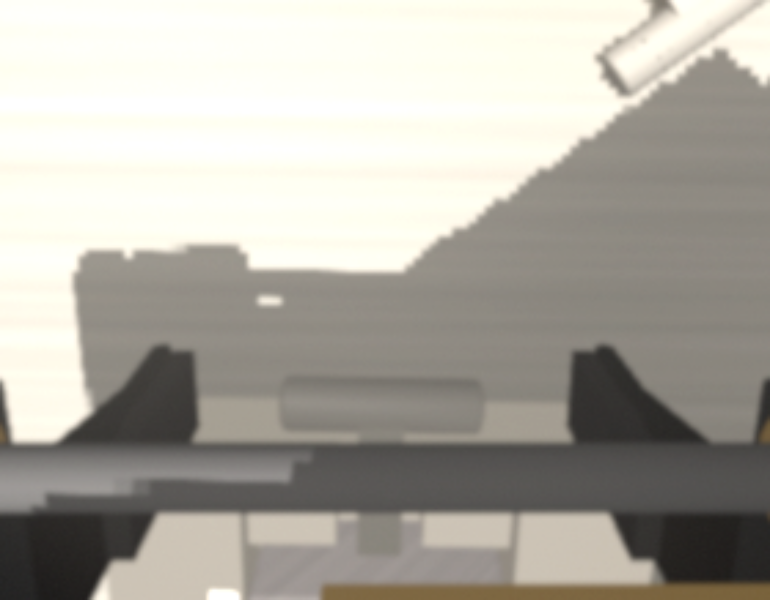

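Bar at (319, 248.5), as predicted, and centred between the fingers. I'll go down 5 mm and close.

Request:
arm_command:
  commands:
    - {"translation": [0.04,0,0.1],"dr": [0,0,0],"jaw": 0}
    - {"translation": [0,0,0.1],"dr": [0,0,0],"jaw": 0}
    - {"translation": [0,0,0],"dr": [0,0,0],"jaw": 1}
    - {"translation": [0,0,0],"dr": [0,0,0],"jaw": 1}
    - {"translation": [0,0,0],"dr": [0,0,0],"jaw": 1}
    - {"translation": [0,0,0],"dr": [0,0,0],"jaw": 1}
    - {"translation": [0,0,0],"dr": [0,0,0],"jaw": 1}
    - {"translation": [0,0,0],"dr": [0,0,0],"jaw": 1}
    - {"translation": [0,0,0],"dr": [0,0,0],"jaw": 1}
    - {"translation": [0,0,0],"dr": [0,0,0],"jaw": 1}

```text
time_s: 5.17
position: [0.4669, -0.2221, 0.0255]
tcp_rot: [[-1.0, -0.015, -0.0], [-0.015, 1.0, 0.0], [0.0, 0.0, -1.0]]
force: [1.2, 0.2, 0.5]
opening: 0.499
```

Request:
arm_command:
  commands:
    - {"translation": [-0.016,0,-0.25],"dr": [0,0,0],"jaw": 1}
    - {"translation": [-0.024,0,-0.25],"dr": [0,0,0],"jaw": 1}
    - {"translation": [-0.04,0,-0.25],"dr": [0,0,0],"jaw": 1}
    - {"translation": [-0.04,0,-0.25],"dr": [0,0,0],"jaw": 1}
    - {"translation": [-0.05,0,-0.25],"dr": [0,0,0],"jaw": 1}
    - {"translation": [-0.056,0,-0.25],"dr": [0,0,0],"jaw": 1}
    - {"translation": [-0.07,0,-0.25],"dr": [0,0,0],"jaw": 1}
    - {"translation": [-0.09,0,-0.25],"dr": [0,0,0],"jaw": 1}
    - {"translation": [-0.09,0,-0.25],"dr": [0,0,0],"jaw": 1}
    - {"translation": [0,0,0],"dr": [0,0,0],"jaw": 1}
    - {"translation": [0,0,0],"dr": [0,0,0],"jaw": 1}

```text
time_s: 6.08
position: [0.4776, -0.2215, 0.0826]
tcp_rot: [[-1.0, -0.015, -0.002], [-0.015, 1.0, 0.001], [0.002, 0.001, -1.0]]
force: [-6.6, -0.4, 0.3]
opening: 0.5
```

```bash
python3 - <<'E'
from h import *
s=read_state();print(s["time_s"],s["position"],s["force"],s["opening"])
p,d=capture("scene")
cv2.imwrite("pics/s2.png",cv2.resize(p[120:300,180:420,::-1],(800,600)))
E
```

```text
6.0833 [ 0.47760139 -0.221512    0.08256509] [-6.611077   -0.44848943  0.30547982] 0.5002869660232492
```

View pics/s2.png

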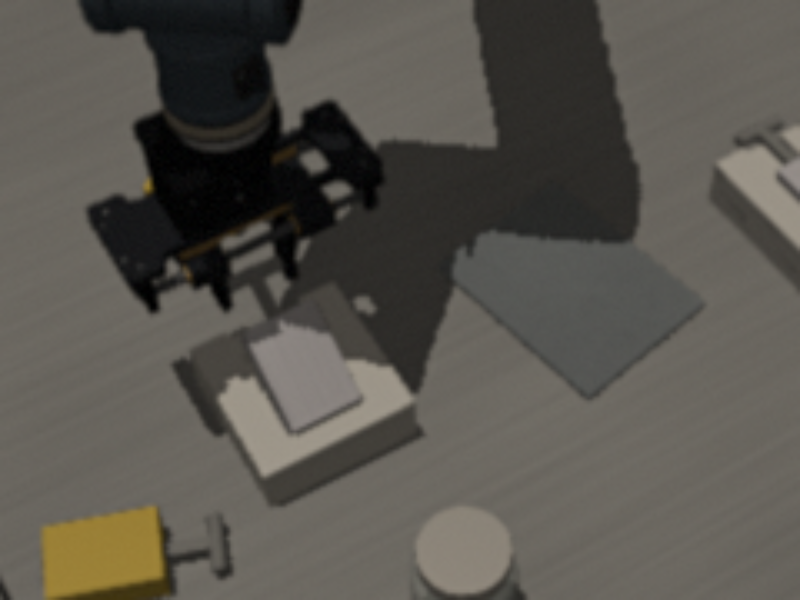

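The handle end is up, with the tilt at roughly 30° and the far end still in the foam. I'll keep going up along the arc.

Request:
arm_command:
  commands:
    - {"translation": [0,0,-0.2],"dr": [0,0,0],"jaw": 1}
    - {"translation": [-0.2,0,-0.25],"dr": [0,0,0],"jaw": 1}
    - {"translation": [-0.2,0,-0.25],"dr": [0,0,0],"jaw": 1}
    - {"translation": [-0.2,0,-0.25],"dr": [0,0,0],"jaw": 1}
    - {"translation": [-0.2,0,-0.25],"dr": [0,0,0],"jaw": 1}
    - {"translation": [-0.3,0,-0.25],"dr": [0,0,0],"jaw": 1}
    - {"translation": [-0.3,0,-0.25],"dr": [0,0,0],"jaw": 1}
    - {"translation": [-0.3,0,-0.25],"dr": [0,0,0],"jaw": 1}
    - {"translation": [-0.3,0,-0.25],"dr": [0,0,0],"jaw": 1}
    - {"translation": [0,0,-0.25],"dr": [0,0,0],"jaw": 1}
    - {"translation": [0,0,-0.25],"dr": [0,0,0],"jaw": 1}
    - {"translation": [0,0,0],"dr": [0,0,0],"jaw": 1}

```text
time_s: 7.13
position: [0.5297, -0.2213, 0.1506]
tcp_rot: [[-1.0, -0.015, 0.002], [-0.015, 1.0, -0.001], [-0.002, -0.001, -1.0]]
force: [-0.6, 0.7, -3.7]
opening: 0.501
```

```bash
python3 - <<'E'
from h import *
s=read_state();print(s["time_s"],s["position"],s["force"],s["opening"])
p,d=capture("scene")
cv2.imwrite("pics/s3.png",cv2.resize(p[120:300,180:420,::-1],(800,600)))
E
```

```text
7.1333 [ 0.52968377 -0.22130672  0.15058451] [-0.64745678  0.65237031 -3.66289941] 0.5009766073304374
```

View pics/s3.png

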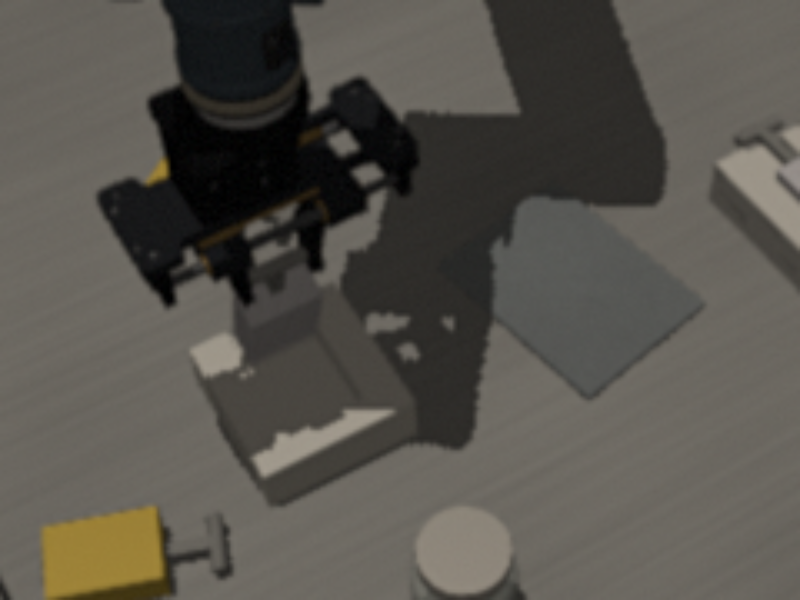

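Block hangs freely, with 3.7 N on the wrist. Raising it and carrying it over the plate.

Request:
arm_command:
  commands:
    - {"translation": [0,0,-0.45],"dr": [0,0,0],"jaw": 1}
    - {"translation": [0,0,-0.45],"dr": [0,0,0],"jaw": 1}
    - {"translation": [0,0,-0.45],"dr": [0,0,0],"jaw": 1}
    - {"translation": [0,0,-0.45],"dr": [0,0,0],"jaw": 1}
    - {"translation": [0,0,-0.45],"dr": [0,0,0],"jaw": 1}
    - {"translation": [0.06,0.3,0],"dr": [0,0,0],"jaw": 1}
    - {"translation": [0.06,0.5,0],"dr": [0,0,0],"jaw": 1}
    - {"translation": [0.06,0.6,0],"dr": [0,0,0],"jaw": 1}
    - {"translation": [0.06,0.6,0],"dr": [0,0,0],"jaw": 1}
    - {"translation": [0.06,0.6,0],"dr": [0,0,0],"jaw": 1}
    - {"translation": [0.06,0.6,0],"dr": [0,0,0],"jaw": 1}
    - {"translation": [0.06,0.6,0],"dr": [0,0,0],"jaw": 1}

```text
time_s: 8.18
position: [0.5164, -0.1242, 0.2053]
tcp_rot: [[-1.0, -0.015, -0.001], [-0.015, 1.0, 0.001], [0.001, 0.001, -1.0]]
force: [0.8, -0.1, -3.0]
opening: 0.5
```

Request:
arm_command:
  commands:
    - {"translation": [0.06,0.6,0],"dr": [0,0,0],"jaw": 1}
    - {"translation": [0.06,0.6,0],"dr": [0,0,0],"jaw": 1}
    - {"translation": [0.06,0.6,0],"dr": [0,0,0],"jaw": 1}
    - {"translation": [0.06,0.6,0],"dr": [0,0,0],"jaw": 1}
    - {"translation": [0.06,0.6,0],"dr": [0,0,0],"jaw": 1}
    - {"translation": [0.06,0.6,0],"dr": [0,0,0],"jaw": 1}
    - {"translation": [0.06,0.6,0],"dr": [0,0,0],"jaw": 1}
    - {"translation": [0.02,0.5,0.3],"dr": [0,0,0],"jaw": 1}
    - {"translation": [0,0.3,0.5],"dr": [0,0,0],"jaw": 1}
    - {"translation": [0,0,0.5],"dr": [0,0,0],"jaw": 1}
    - {"translation": [0,0,0.5],"dr": [0,0,0],"jaw": 1}
    - {"translation": [0,0,0.3],"dr": [0,0,0],"jaw": 1}

```text
time_s: 9.18
position: [0.5033, -0.0005, 0.1516]
tcp_rot: [[-1.0, -0.015, -0.002], [-0.015, 1.0, 0.0], [0.002, 0.0, -1.0]]
force: [-0.1, 0.4, -3.5]
opening: 0.495
```

Request:
arm_command:
  commands:
    - {"translation": [0,0,0],"dr": [0,0,0],"jaw": 1}
    - {"translation": [0,0,0],"dr": [0,0,0],"jaw": 1}
    - {"translation": [0,0,0],"dr": [0,0,0],"jaw": 1}
    - {"translation": [0,0,0],"dr": [0,0,0],"jaw": 1}

```text
time_s: 9.52
position: [0.5047, -0.0017, 0.1537]
tcp_rot: [[-1.0, -0.014, 0.002], [-0.014, 1.0, -0.0], [-0.002, -0.0, -1.0]]
force: [-0.5, -0.4, -3.2]
opening: 0.499
```

```bash
python3 - <<'E'
from h import *
s=read_state();print(s["time_s"],s["position"],s["force"],s["opening"])
p,d=capture("scene");q,d=capture("top")
cv2.imwrite("pics/s4.png",np.hstack([cv2.resize(p[100:280,240:480,::-1],(400,300)),cv2.resize(q[100:280,200:440,::-1],(400,300))]))
E
```

```text
9.5167 [ 0.5047492  -0.00172193  0.15367441] [-0.51216376 -0.4119054  -3.2313118 ] 0.4992107754429476
```

View pics/s4.png

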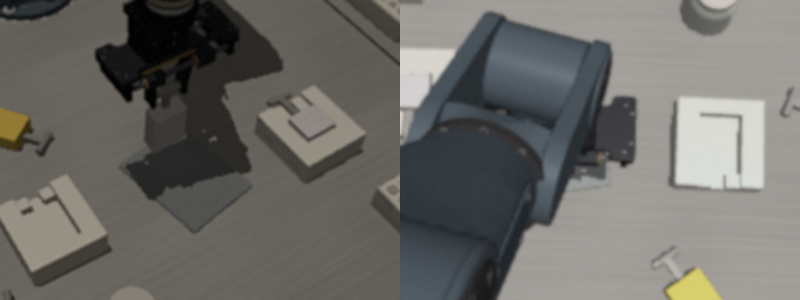

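Request:
arm_command:
  commands:
    - {"translation": [0,0.1,0.25],"dr": [0,0,0],"jaw": 1}
    - {"translation": [0,0.1,0.25],"dr": [0,0,0],"jaw": 1}
    - {"translation": [0,0.12,0.25],"dr": [0,0,0],"jaw": 1}
    - {"translation": [0,0,0.25],"dr": [0,0,0],"jaw": 1}
    - {"translation": [0,0,0.2],"dr": [0,0,0],"jaw": 1}
    - {"translation": [0,0,0.1],"dr": [0,0,0],"jaw": 1}
    - {"translation": [0,0,0],"dr": [0,0,0],"jaw": 1}
    - {"translation": [0,0,0],"dr": [0,0,0],"jaw": 1}
    - {"translation": [0,0,0],"dr": [0,0,0],"jaw": 1}

```text
time_s: 10.37
position: [0.5042, 0.0063, 0.1207]
tcp_rot: [[-1.0, -0.014, 0.0], [-0.014, 1.0, -0.0], [-0.0, -0.0, -1.0]]
force: [-0.7, 0.5, -4.0]
opening: 0.5
```

Request:
arm_command:
  commands:
    - {"translation": [0,0,0.04],"dr": [0,0,0],"jaw": 1}
    - {"translation": [0,0,0.04],"dr": [0,0,0],"jaw": 1}
    - {"translation": [0,0,0],"dr": [0,0,0],"jaw": 1}

```text
time_s: 10.62
position: [0.504, 0.0064, 0.1186]
tcp_rot: [[-1.0, -0.014, 0.0], [-0.014, 1.0, -0.0], [-0.0, -0.0, -1.0]]
force: [0.6, 0.1, -3.2]
opening: 0.498
```

Request:
arm_command:
  commands:
    - {"translation": [0,0,0.04],"dr": [0,0,0],"jaw": 1}
    - {"translation": [0,0,0],"dr": [0,0,0],"jaw": 1}

```text
time_s: 10.78
position: [0.504, 0.0064, 0.1175]
tcp_rot: [[-1.0, -0.014, -0.0], [-0.014, 1.0, 0.0], [0.0, 0.0, -1.0]]
force: [0.2, 0.2, -4.1]
opening: 0.498
```

Request:
arm_command:
  commands:
    - {"translation": [0,0,0.04],"dr": [0,0,0],"jaw": 1}
    - {"translation": [0,0,0],"dr": [0,0,0],"jaw": 1}

```text
time_s: 10.95
position: [0.5041, 0.0064, 0.1166]
tcp_rot: [[-1.0, -0.014, 0.0], [-0.014, 1.0, -0.0], [-0.0, -0.0, -1.0]]
force: [-0.6, -1.3, -3.3]
opening: 0.5
```

Request:
arm_command:
  commands:
    - {"translation": [0,0,0.04],"dr": [0,0,0],"jaw": 1}
    - {"translation": [0,0,0],"dr": [0,0,0],"jaw": 1}

```text
time_s: 11.12
position: [0.5048, 0.0063, 0.1165]
tcp_rot: [[-1.0, -0.014, 0.002], [-0.014, 1.0, -0.0], [-0.002, -0.0, -1.0]]
force: [-1.0, 0.9, 3.4]
opening: 0.499
```

Contact: Fz went from -3.7 to +3.4 N. Now I'll push the bar towards +X.

Request:
arm_command:
  commands:
    - {"translation": [-0.15,0,0],"dr": [0,0,0],"jaw": 1}
    - {"translation": [-0.15,0,0],"dr": [0,0,0],"jaw": 1}
    - {"translation": [-0.15,0,0],"dr": [0,0,0],"jaw": 1}

```text
time_s: 11.37
position: [0.5169, 0.0064, 0.117]
tcp_rot: [[-1.0, -0.014, 0.004], [-0.014, 1.0, -0.001], [-0.004, -0.001, -1.0]]
force: [0.5, 0.7, 6.7]
opening: 0.5
```

Request:
arm_command:
  commands:
    - {"translation": [-0.15,0,0],"dr": [0,0,0],"jaw": 1}
    - {"translation": [-0.15,0,0],"dr": [0,0,0],"jaw": 1}

```text
time_s: 11.53
position: [0.5244, 0.0065, 0.1167]
tcp_rot: [[-1.0, -0.014, 0.004], [-0.014, 1.0, -0.001], [-0.004, -0.001, -1.0]]
force: [0.5, -0.1, 3.9]
opening: 0.498
```

Request:
arm_command:
  commands:
    - {"translation": [-0.15,0,0.02],"dr": [0,0,0],"jaw": 1}
    - {"translation": [-0.15,0,0.04],"dr": [0,0,0],"jaw": 1}
    - {"translation": [-0.15,0,0.04],"dr": [0,0,0],"jaw": 1}

```text
time_s: 11.78
position: [0.5374, 0.0064, 0.1149]
tcp_rot: [[-1.0, -0.014, 0.007], [-0.014, 1.0, -0.001], [-0.007, -0.001, -1.0]]
force: [1.6, 0.6, 10.6]
opening: 0.503
```

```bash
python3 - <<'E'
from h import *
s=read_state();print(s["time_s"],s["position"],s["force"],s["opening"])
p,d=capture("scene")
cv2.imwrite("pics/s5.png",cv2.resize(p[130:250,280:440,::-1],(800,600)))
E
```

```text
11.7833 [0.5374213  0.00635176 0.1149264 ] [ 1.64592856  0.6244484  10.58523541] 0.5027972562556313
```

View pics/s5.png

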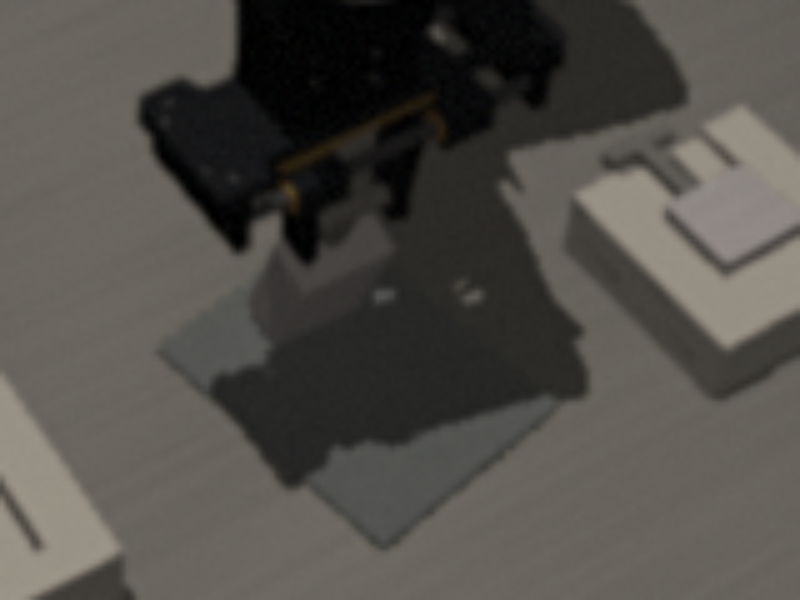

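It's leaning the right way, with the plain face towards the plate on the +X side. Following the arc down.

Request:
arm_command:
  commands:
    - {"translation": [-0.2,0,0.02],"dr": [0,0,0],"jaw": 1}
    - {"translation": [-0.2,0,0.04],"dr": [0,0,0],"jaw": 1}
    - {"translation": [-0.2,0,0.06],"dr": [0,0,0],"jaw": 1}
    - {"translation": [-0.19,0,0.06],"dr": [0,0,0],"jaw": 1}

```text
time_s: 12.17
position: [0.5567, 0.0066, 0.1098]
tcp_rot: [[-1.0, -0.015, 0.006], [-0.015, 1.0, -0.001], [-0.006, -0.001, -1.0]]
force: [2.2, 0.1, 4.9]
opening: 0.497
```

Request:
arm_command:
  commands:
    - {"translation": [-0.19,0,0.08],"dr": [0,0,0],"jaw": 1}
    - {"translation": [-0.19,0,0.08],"dr": [0,0,0],"jaw": 1}
    - {"translation": [-0.18,0,0.1],"dr": [0,0,0],"jaw": 1}
    - {"translation": [-0.18,0,0.1],"dr": [0,0,0],"jaw": 1}

```text
time_s: 12.5
position: [0.5758, 0.0066, 0.1007]
tcp_rot: [[-1.0, -0.015, 0.007], [-0.015, 1.0, -0.002], [-0.007, -0.002, -1.0]]
force: [3.2, -1.7, 4.6]
opening: 0.496
```

Request:
arm_command:
  commands:
    - {"translation": [-0.17,0,0.11],"dr": [0,0,0],"jaw": 1}
    - {"translation": [-0.17,0,0.12],"dr": [0,0,0],"jaw": 1}
    - {"translation": [-0.16,0,0.13],"dr": [0,0,0],"jaw": 1}
    - {"translation": [-0.16,0,0.13],"dr": [0,0,0],"jaw": 1}
    - {"translation": [-0.15,0,0.14],"dr": [0,0,0],"jaw": 1}
    - {"translation": [-0.15,0,0.14],"dr": [0,0,0],"jaw": 1}

```text
time_s: 13.0
position: [0.5966, 0.0078, 0.0798]
tcp_rot: [[-1.0, -0.015, -0.0], [-0.015, 1.0, -0.0], [0.0, -0.0, -1.0]]
force: [2.8, 0.0, 0.6]
opening: 0.503
```

Request:
arm_command:
  commands:
    - {"translation": [-0.14,0,0.15],"dr": [0,0,0],"jaw": 1}
    - {"translation": [-0.13,0,0.15],"dr": [0,0,0],"jaw": 1}
    - {"translation": [-0.12,0,0.16],"dr": [0,0,0],"jaw": 1}
    - {"translation": [-0.12,0,0.17],"dr": [0,0,0],"jaw": 1}
    - {"translation": [-0.11,0,0.17],"dr": [0,0,0],"jaw": 1}
    - {"translation": [-0.1,0,0.18],"dr": [0,0,0],"jaw": 1}

```text
time_s: 13.5
position: [0.6134, 0.0082, 0.0548]
tcp_rot: [[-1.0, -0.015, -0.003], [-0.015, 1.0, 0.0], [0.003, 0.0, -1.0]]
force: [0.8, -0.4, -1.2]
opening: 0.5
```

```bash
python3 - <<'E'
from h import *
s=read_state();print(s["time_s"],s["position"],s["force"],s["opening"])
p,d=capture("scene")
cv2.imwrite("pics/s6.png",cv2.resize(p[130:250,280:440,::-1],(800,600)))
E
```

```text
13.5 [0.61336522 0.00816003 0.05478335] [ 0.8095316  -0.42756953 -1.23624306] 0.49960616594974483
```

View pics/s6.png

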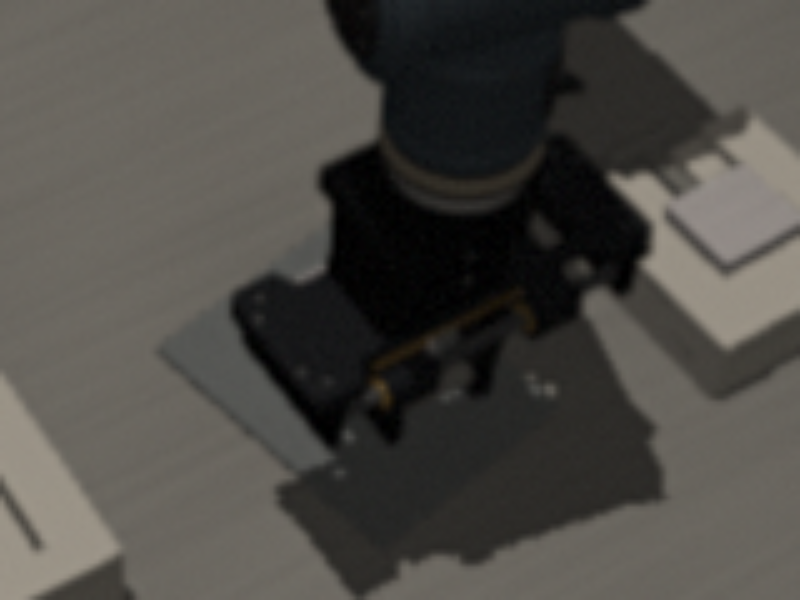

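Request:
arm_command:
  commands:
    - {"translation": [-0.09,0,0.18],"dr": [0,0,0],"jaw": 1}
    - {"translation": [-0.09,0,0.18],"dr": [0,0,0],"jaw": 1}
    - {"translation": [-0.08,0,0.19],"dr": [0,0,0],"jaw": 1}
    - {"translation": [-0.07,0,0.19],"dr": [0,0,0],"jaw": 1}
    - {"translation": [-0.06,0,0.2],"dr": [0,0,0],"jaw": 1}
    - {"translation": [-0.05,0,0.2],"dr": [0,0,0],"jaw": 1}

```text
time_s: 14.05
position: [0.6247, 0.0084, 0.0265]
tcp_rot: [[-1.0, -0.014, -0.001], [-0.014, 1.0, 0.0], [0.001, 0.0, -1.0]]
force: [-0.6, -0.1, -1.7]
opening: 0.496
```

Request:
arm_command:
  commands:
    - {"translation": [-0.03,0,0.12],"dr": [0,0,0],"jaw": 1}
    - {"translation": [-0.01,0,0.08],"dr": [0,0,0],"jaw": 1}
    - {"translation": [0,0,0],"dr": [0,0,0],"jaw": 1}

```text
time_s: 14.3
position: [0.6259, 0.0084, 0.0217]
tcp_rot: [[-1.0, -0.014, -0.001], [-0.014, 1.0, 0.0], [0.001, 0.0, -1.0]]
force: [-1.2, 0.1, -1.9]
opening: 0.501
```

```bash
python3 - <<'E'
from h import *
s=read_state();print(s["time_s"],s["position"],s["force"],s["opening"])
p,d=capture("wrist");q,d=capture("top")
cv2.imwrite("pics/w7.png",cv2.resize(p[:,:,::-1],(640,400)))
cv2.imwrite("pics/t7.png",cv2.resize(q[100:250,210:410,::-1],(800,600)))
E
```

```text
14.3 [0.625875   0.00835612 0.02170492] [-1.23874096  0.0956578  -1.93781145] 0.5006640112009403
```

View pics/w7.png

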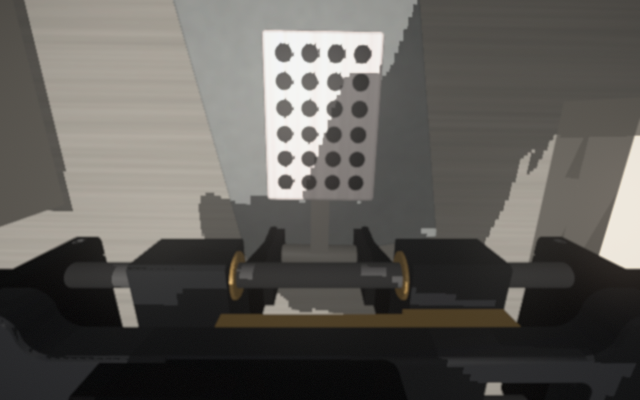

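View pics/t7.png

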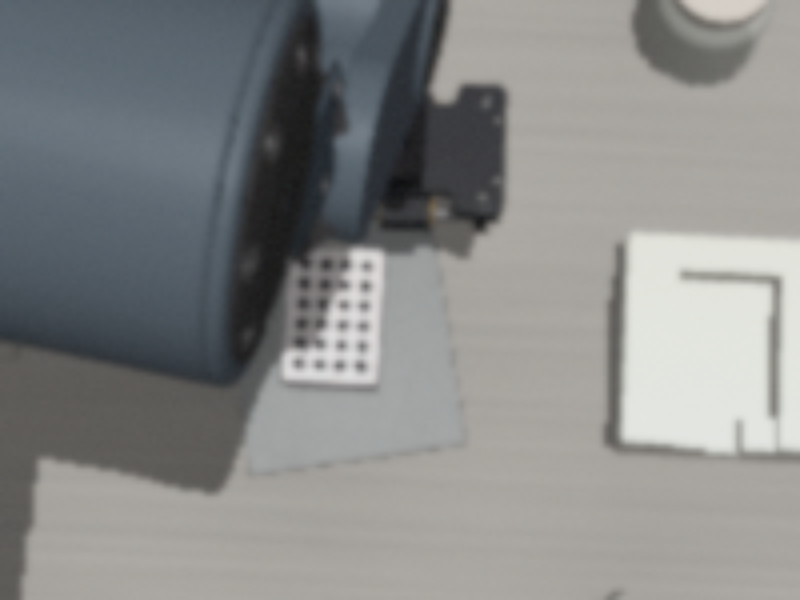

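Wells are up, with the block near the plate centre (top ≈(293,179)). The bar is still about 1.5 mm high, so I'll lower it to rest.

Request:
arm_command:
  commands:
    - {"translation": [0,0,0.04],"dr": [0,0,0],"jaw": 1}
    - {"translation": [0,0,0.03],"dr": [0,0,0],"jaw": 1}
    - {"translation": [0,0,0],"dr": [0,0,0],"jaw": 1}

```text
time_s: 14.65
position: [0.6265, 0.0083, 0.0207]
tcp_rot: [[-1.0, -0.014, 0.001], [-0.014, 1.0, 0.0], [-0.001, 0.0, -1.0]]
force: [-0.1, 1.2, -1.4]
opening: 0.499
```

```bash
python3 - <<'E'
from h import *
print(onplane("top",[(293,178.75)],.036), read_state()["force"])
E
```

```text
[[0.55151989 0.0084678  0.036     ]] [-0.08252444  1.15377583 -1.38482028]
```

Request:
arm_command:
  commands:
    - {"translation": [0,0,0.03],"dr": [0,0,0],"jaw": 1}
    - {"translation": [0,0,0],"dr": [0,0,0],"jaw": 1}
    - {"translation": [0,0,0],"dr": [0,0,0],"jaw": 1}

```text
time_s: 14.9
position: [0.6266, 0.0082, 0.02]
tcp_rot: [[-1.0, -0.014, 0.001], [-0.014, 1.0, -0.0], [-0.001, -0.0, -1.0]]
force: [0.8, -0.2, -1.6]
opening: 0.498
```

Request:
arm_command:
  commands:
    - {"translation": [0,0,0.03],"dr": [0,0,0],"jaw": 1}
    - {"translation": [0,0,0],"dr": [0,0,0],"jaw": 1}
    - {"translation": [0,0,0],"dr": [0,0,0],"jaw": 1}

```text
time_s: 15.15
position: [0.6267, 0.0082, 0.0196]
tcp_rot: [[-1.0, -0.014, 0.001], [-0.014, 1.0, -0.0], [-0.001, -0.0, -1.0]]
force: [-1.1, 0.3, 2.1]
opening: 0.496
```

It's down (Fz +2.1 N). Releasing and backing off upward.

Request:
arm_command:
  commands:
    - {"translation": [0,0,0],"dr": [0,0,0],"jaw": 0}
    - {"translation": [0,0,0],"dr": [0,0,0],"jaw": 0}
    - {"translation": [0,0,0],"dr": [0,0,0],"jaw": 0}
    - {"translation": [0,0,0],"dr": [0,0,0],"jaw": 0}
    - {"translation": [0,0,0],"dr": [0,0,0],"jaw": 0}
    - {"translation": [0,0,0],"dr": [0,0,0],"jaw": 0}

```text
time_s: 15.65
position: [0.6262, 0.0082, 0.019]
tcp_rot: [[-1.0, -0.014, -0.0], [-0.014, 1.0, -0.0], [0.0, -0.0, -1.0]]
force: [0.6, -0.2, -0.1]
opening: 0.871
```

Request:
arm_command:
  commands:
    - {"translation": [0,0,-0.3],"dr": [0,0,0],"jaw": 0}
    - {"translation": [0,0,-0.5],"dr": [0,0,0],"jaw": 0}
    - {"translation": [0,0,-1],"dr": [0,0,0],"jaw": 0}
    - {"translation": [0,0,-1],"dr": [0,0,0],"jaw": 0}
    - {"translation": [0,0,-1],"dr": [0,0,0],"jaw": 0}
    - {"translation": [0,0,-1],"dr": [0,0,0],"jaw": 0}
    - {"translation": [0,0,-1],"dr": [0,0,0],"jaw": 0}
    - {"translation": [0.5,0,-1],"dr": [0,0,0],"jaw": 0}
    - {"translation": [1,0,-0.5],"dr": [0,0,0],"jaw": 0}
    - {"translation": [1,0,0],"dr": [0,0,0],"jaw": 0}
    - {"translation": [0.5,0,0],"dr": [0,0,0],"jaw": 0}
    - {"translation": [0,0,0],"dr": [0,0,0],"jaw": 0}

```text
time_s: 16.65
position: [0.548, 0.0076, 0.2031]
tcp_rot: [[-1.0, -0.014, -0.002], [-0.014, 1.0, 0.0], [0.002, 0.0, -1.0]]
force: [-0.4, 0.7, -0.3]
opening: 1.005
```

```bash
python3 - <<'E'
from h import *
s=read_state();print(s["time_s"],s["position"],s["force"],s["opening"])
p,d=capture("wrist");q,d=capture("scene");t,d=capture("top")
np.save("endt.npy",t);np.save("ends.npy",q)
cv2.imwrite("pics/w8.png",np.vstack([np.hstack([cv2.resize(x[:,:,::-1],(400,250)) for x in (p,q)]),cv2.resize(q[120:260,270:490,::-1],(800,340))]))
cv2.imwrite("pics/t8.png",t[:,:,::-1])
E
```

```text
16.65 [0.54801934 0.00763418 0.20309336] [-0.37676097  0.7382587  -0.30103185] 1.004952472448294
```

View pics/w8.png

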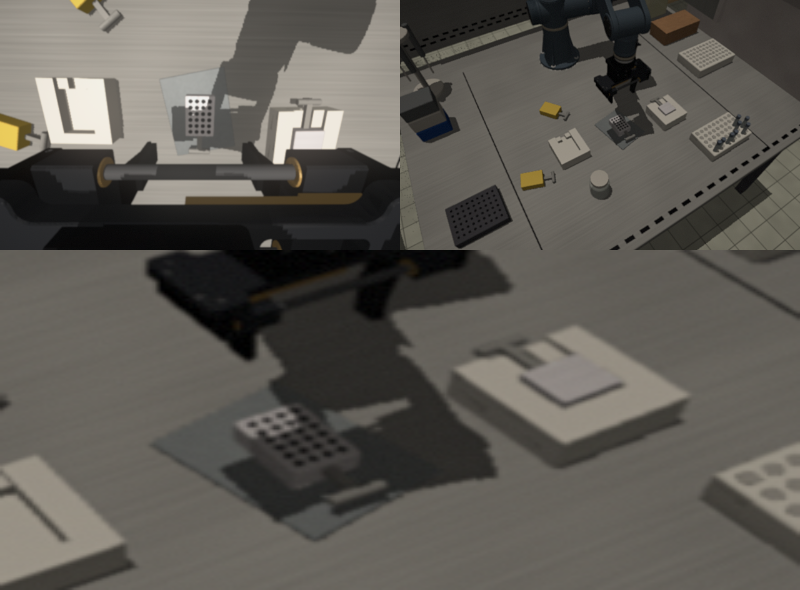

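View pics/t8.png

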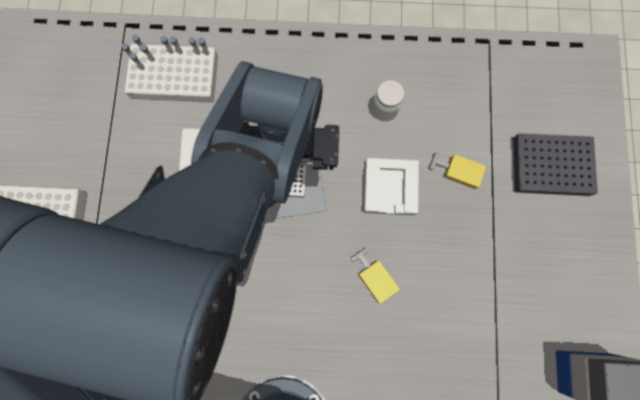

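The block lies flat, wells up and released. The jar is still at top(389,95) and the short block sits unchanged in its tray. Handing in.

```bash
python3 -c "
from rig import *
print(hand_in())"
```

```text
the job is handed in; nothing more can be done
None
```

The long block now lies flat and wells up on the grey plate. I handed the job in just after 16.8 s, and no verdict was reported.

**What I did:** I gripped the long block's handle bar by its two ends and lifted that end first. It was tilted by roughly 30° with its far end still in the foam. I then carried it hanging to the plate, stood its far end there, and swung the bar round and down on the plain face's side. I kept hold of the handle until the wrist force showed the block was down, then released it and backed off.

**Last checks:**
- **Position:** the block's centre measured about (0.552, 0.008) from above, against about (0.556, 0.007) for the plate, so about 5 mm off. I took this just before the last lowering and release. The wrist and scene pictures taken after release show nothing different, but I did not measure it again.
- **Flatness:** I judged this from the pictures and the final bar height of about 26 mm, which is what a flat block gives. I made no separate tilt measurement.
- **Jar:** it appears at the same top-camera pixel as at the start, (389, 95).
- **Short block:** it still sits in its tray in the scene picture. The arm hid it in the last top picture, so I compared it by eye only.
- **Gripper:** open and clear of everything, with the wrist force near zero.

None of the checks failed or disagreed.

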